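Feed a copper blank into a bench fixture and hold its recessed trip button down

ROBOT

A 7-joint arm with a two-finger parallel gripper is mounted at the origin on the work surface. World frame = base frame: x ahead of the robot, y to its left, z up, the work surface at z = 0. Lengths are in m, angles in degrees, forces in N, time in s.
With the tool pointing down it reaches from about 0.425 to 0.95 m from the base axis. Payload 4.7 kg.
Tool frame: the origin (TCP) lies on the centre line of the jaws, within the pads' length; the fingertips stand 17 mm ahead of it and the grasp point (between the pads) lies 2 mm behind it; z points along the fingers, y is the direction in which the jaws open and shut (so a half turn about z gives the same grasp; the last joint's range is limited). The gripper opens to 87 mm and grips with 3 to 60 N. Pads are 19 mm wide; open, the fingers measure 117 mm over their backs; the gripper's body (75 mm by 190 mm) begins 51 mm behind the grasp point.
Start: joints at [-64.796, 26.849, -2.785, 87.806, 1.381, 65.374, -4.715], TCP at [0.305, 0.602, 0.24] pointing down, gripper open.
Joint ranges: [-148.3, 148.3], [-19.14, 114.17], [-79.39, 73.82], [5.75, 140.21], [-59.74, 239.74], [12.07, 113.84], [-152.46, 152.46]. Speed limits (degrees/s): [147.25, 147.25, 180, 180, 180, 180, 180].

INTERFACE

Orientations are given as a 3x3 rotation matrix whose columns are the frame's x, y, z axes.
In Python, from bench import arm, cams, ticket gives the robot as it stands.
- The arm moves only by the tool jog_arm, never from a script. Its argument "moves" is a list of rows, each a list of 5 numbers: the finger opening in cm, from 0 to 8.7, then the shift along the tool's x, y, z in cm, then the turn about the tool's z in degrees. A call has 1 to 12 rows; each row shifts and turns the commanded pose from where the row before left it, along the tool's axes as they then stand; what a row does not reach is not made up. A row lasts 1/12 s, in which the tool goes at most 41.7 mm and 7.16 degrees, less where a joint would pass 70% of its speed; a pose out of reach is approached as far as the arm can. A call with a gripper value outside its range is refused whole. The fingers move at their own pace and stop on an object; the grip force is fixed at half the most. Time passes only in rows, so rows that do not move let the fingers close. It gives the time, the measured TCP pose, the force and the opening at its end, in the units of the state.
- arm.get_state(): the state, without advancing time (a new reading comes with each control period).
- cams.get_image(name): name is "scene" or "top" or "wrist"; returns (picture, depth): 480x640x3 uint8, red, green, blue; 480x640 float32, m along the optical axis (not along the pixel's ray), 0 where there is no reading.
- cams.calibration(name): a dict with "fx", "fy", "cx", "cy" (pixels), "D" ([k1, k2, p1, p2, k3] as OpenCV has them; the pictures are not rectified), "R" (3x3) and "t" (3): a world point X has camera coordinates R X + t. Camera axes: x right, y down, z forward; pixel columns grow to the right and rows downward; lengths in m; the calibration is good to about 2 mm. A picture is of the moment at which its call begins: read the wrist's pose just before it. calibration takes no time and is no camera call; for the wrist camera it gives the pose at the moment of the call.
- ticket.sign_off(): hands the job in, once; it reports no verdict.
Trained networks look in the newest picture that a camera, given by its name, has taken for a name from the list of things; names that differ only in an ending like _2 or _b are one class to them, and where a whole thing is asked for, a point or a joint stands for the part that bears it (a point fixed in the world has none). Each returns a list of dicts, best first, with "conf" (0 to 1); they miss things now and then, are a little off and sometimes report something else, mostly with a low value. They report only what shows in the picture. A call takes as long as a camera call.
- cams.recognise(camera, target): "position" ([column, row] in pixels, amid what is visible of it).
The state is a dict: "time": time; "joint_positions": joint angles; "dq": joint speeds; "joint_torque": joint torques, N m; "eef_pos": TCP position; "tool_rot": TCP orientation; "force": force on the tool from outside, world axes, zero at the start; "moment": the same for the moment, N m; "width": finger opening in m.
Only numpy, scipy, OpenCV 4.12 (cv2) and the standard library are available. Lean on these libraries where they do the work, as an engineer would, in place of code of your own. Each camera call takes 0.05 s, during which the arm holds its last target. There are 200 camera calls.

TASK

Take the pin punch out of its wooden stand and use its tip to slide the copper blank slowly, never faster than about 10 cm/s, along the channel of the bench fixture until it is fully home against the stop. Then put the tip down through the round hole in the fixture's cover and press the recessed trip button all the way down; the job finishes while you still grip the punch and hold the button down, with the blank still home. Never touch the blank with the fingers, and leave the tub, the file and the wrench where they are.

Things in the scene. Friction and masses are not known exactly. Their poses are not given: they have to be found in the camera images.
- pin: Pin punch standing upright in the stand, 116 mm long, 0.08 to 0.15 kg. Origin: centre of the underside of its round collar (26 mm diameter, 6 mm thick), which rests on the stand's top; z up along the punch. From z = 6 to 56 mm a square black handle, 18 x 18 mm, sides along x and y; below the collar a round steel shank, 8 mm diameter, down to z = -60 mm.
- pin_tip (a point): The end of the punch's shank, on its axis, 60 mm below the collar's underside.
- stand: Square light-wood block, 70 x 70 x 70 mm, fixed, with one 14 mm hole, 66 mm deep, in the middle of its top; the punch stands in it. Origin: centre of its underside, z up. It may be at the left or the right of the fixture, with the tub at the other side.
- fixture: Fixed bench fixture, red base with steel top plate: 90 (x) x 220 (y) x 40 mm. Origin: centre of its underside, z up. Along its y axis, at x = 0, runs a straight channel between two dark rails: floor at z = 40 mm, 16 mm wide, 10 mm deep, open above and at y = -100 mm, closed at y = +40 mm by the stop.
- mouth (a point): Middle of the channel's open end, on the channel floor (fixture x = 0, y = -100, z = 40 mm). From here the channel runs to stop.
- stop (a point): Middle of the stop's face at the closed end of the channel, 7 mm above its floor (fixture x = 0, y = 40, z = 47 mm); axes as the fixture. The stop is the side of the steel housing, 60 x 60 mm, whose top is 40 mm above the channel floor.
- hole (a point): Centre of the round hole, 16 mm diameter, in the housing's 10 mm thick cover, at the level of the cover's top face (fixture x = 0, y = 70, z = 80 mm). The trip button lies under it.
- blank: Copper blank in the channel: round, 14 mm diameter, 40 mm long, 0.04 to 0.07 kg, lying along the channel (its y axis). Origin: its middle. It slides freely; fully home its middle is 20 mm from the stop's face; at the start it is 35 to 70 mm short of that. The channel is free behind it (towards mouth).
- trip (a joint): Travel of the trip button in m: 0 up, 0.006 all the way down. Round black button, 22 mm diameter, under the hole; sprung, 2 N to start it moving and 5 N to hold it all the way down; it comes up again when let go.
- trip_top (a point): Centre of the button's upper face: 25 mm below the cover's top face when up, 31 mm below when all the way down.
- tub: White plastic tub of copper blanks, 96 mm diameter, 70 mm high. Origin: centre of its underside. To be left alone.
- file: Flat file with a wooden handle, 240 mm long, lying beyond the fixture. Origin near its middle, on its underside. To be left alone.
- wrench: Steel wrench, 170 mm long, lying beyond the fixture. Origin on its underside. To be left alone.

How it is judged (in metres and radians):
On the way, in this order (a step that is already met when the one before it is completed fails the run):
1. the punch is gripped and lifted out of the stand (height (world z) of pin_tip above 0.045 m and contact force between the fingers and pin above 1 N), for 0.1 s.
2. the blank has been pushed home against the stop (y of blank in the frame of stop between -0.0235 and -0.015 m and horizontal distance between blank and stop below 0.0237 m and distance between blank and stop below 0.0242 m and contact force between the fingers and pin above 1 N), for 0.2 s.
3. the punch, through the hole, holds the trip button all the way down (value of joint trip above 0.005 m and contact force between pin and trip above 2 N and horizontal distance between pin_tip and hole below 0.01 m and contact force between the fingers and pin above 1 N), for 0.3 s.
At the end, for the whole second after the job is handed in: The fingers still grip the punch, its tip is down through the hole and keeps the trip button pressed at least 5 of its 6 mm, with at least 2 N; the blank lies in the channel within 3.5 mm of the stop (all of step 3 and z of pin_tip in the frame of hole below -0.025 m and angle between pin's own z axis and vertical below 0.35 rad and y of blank in the frame of stop between -0.0235 and -0.015 m and distance between blank and stop below 0.0242 m); the arm keeps its last pose, push and grip.
It fails at once if the blank is flicked: it moves faster than 0.15 m/s (linear speed of blank above 0.15 m/s).
It fails at once if the fingers touch the blank (contact force between the fingers and blank above 0.5 N).
It fails at once if the tub, the file or the wrench is moved by more than 20 mm (distance of any of tub, file, wrench from where it was at the start of the episode above 0.02 m).
It also fails if it takes over 54 s, if anything falls off the work surface, if the arm or the gripper's body presses on something with over 40 N, if the wrist force passes 120 N, or if a joint passes its speed limit or range.

## Working session

There is one attempt and no reset: what is moved stays moved. The work goes in short steps, Python scripts to look and compute and a tool call to move; the robot and the scene stay as the last step left them, time stands still between calls to the robot, and variables do not carry over. Pictures are saved under pics/ and viewed, about 8 in all and at most 12, crops included, and the job is handed in when it is done.

Besides the shell and the picture viewer there is one more tool, called after "Request:" in YAML: its name, and indented under it one key for each argument. jog_arm: Moves the arm, as the interface text tells. Its arguments: {"type":"object","properties":{"moves":{"type":"array","items":{"type":"array","items":{"type":"number"}}}},"required":["moves"]}

```bash
mkdir -p pics; cat > h.py <<'E'
import numpy as np, cv2
from bench import arm, cams, ticket
def ray(c,px):
    K=np.array([[c['fx'],0,c['cx']],[0,c['fy'],c['cy']],[0,0,1.]])
    u=cv2.undistortPoints(np.array([[px]],float),K,np.array(c['D'],float))[0,0]
    R=np.array(c['R']);t=np.array(c['t'])
    return -R.T@t, R.T@np.array([u[0],u[1],1.]), u
def onz(c,px,z):
    o,d,_=ray(c,px); return o+d*(z-o[2])/d[2]
def cloud(c,dep):
    K=np.array([[c['fx'],0,c['cx']],[0,c['fy'],c['cy']],[0,0,1.]])
    v,u=np.mgrid[0:480,0:640]
    n=cv2.undistortPoints(np.stack([u,v],-1).reshape(-1,1,2).astype(float),K,np.array(c['D'],float))[:,0]
    d=dep.reshape(-1,1); P=np.c_[n*d,d]
    return ((P-np.array(c['t']))@np.array(c['R'])).reshape(480,640,3)
def shot(n,f):
    c=cams.calibration(n); im,d=cams.get_image(n); cv2.imwrite('pics/'+f,im[:,:,::-1]); return c,im,d
E
python3 - <<'E'
from h import *
s=arm.get_state();print(s['time'],s['eef_pos'],s['tool_rot'],s['width'])
for n in ['top','scene']:
    c,im,d=shot(n,n+'0.png'); P=cloud(c,d); np.save(n+'P.npy',P)
    print(n,'cam',ray(c,(320,240))[0])
    for t in ['pin','stand','fixture','blank','tub','file','wrench','mouth','hole','stop']:
        for r in cams.recognise(n,t)[:2]:
            p=r['position'];print(t,round(r['conf'],2),np.round(p),np.round(P[int(p[1]),int(p[0])],3))
E
```

```text
0.0 [0.30469356 0.60169379 0.2384839 ] [[-8.92167614e-01  4.51703776e-01 -8.05131745e-04]
 [ 4.51704485e-01  8.92165831e-01 -1.78568911e-03]
 [-8.82914792e-05 -1.95681561e-03 -9.99998082e-01]] 0.08681134206580536
top cam [ 0.46718055 -0.00145297  1.05984917]
pin 0.74 [507. 281.] [ 0.513 -0.277  0.12 ]
stand 0.85 [495. 279.] [ 0.52  -0.272  0.068]
fixture 0.59 [354. 247.] [ 0.575 -0.044  0.042]
blank 0.44 [380. 233.] [ 0.595 -0.086  0.053]
tub 0.97 [165. 304.] [0.478 0.269 0.049]
file 0.78 [403. 155.] [ 0.739 -0.132  0.012]
file 0.73 [354. 246.] [ 0.576 -0.042  0.042]
wrench 0.87 [226. 156.] [0.738 0.181 0.005]
mouth 0.71 [353. 244.] [ 0.58  -0.04   0.044]
hole 0.97 [352. 247.] [ 0.573 -0.039  0.042]
stop 0.83 [352. 244.] [ 0.58  -0.04   0.044]
scene cam [1.32896147 0.18739671 0.74957113]
pin 0.84 [179. 170.] [ 0.528 -0.281  0.108]
stand 0.84 [185. 202.] [ 0.556 -0.265  0.06 ]
fixture 0.88 [303. 247.] [ 0.601 -0.032  0.041]
fixture 0.2 [177. 174.] [ 0.527 -0.287  0.098]
blank 0.63 [268. 234.] [ 0.592 -0.097  0.048]
tub 0.87 [482. 229.] [0.485 0.261 0.045]
file 0.73 [217. 310.] [ 0.743 -0.136  0.007]
file 0.23 [302. 246.] [ 0.601 -0.032  0.042]
wrench 0.63 [408. 358.] [0.762 0.175 0.007]
mouth 0.88 [301. 247.] [ 0.602 -0.033  0.043]
hole 0.61 [302. 247.] [ 0.602 -0.034  0.041]
stop 0.91 [304. 247.] [ 0.603 -0.03   0.043]
```

View pics/top0.png

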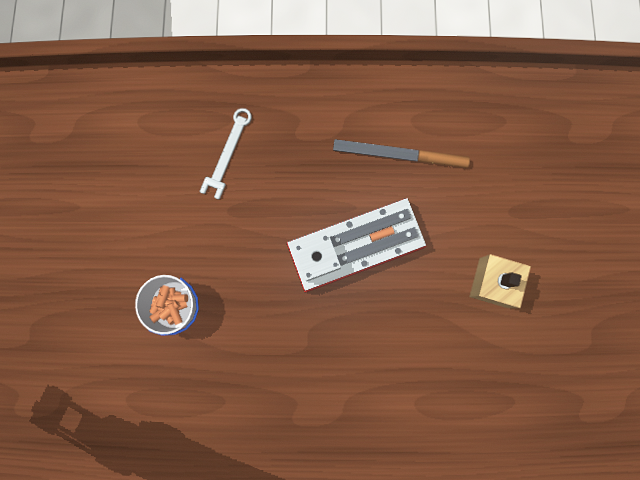

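View pics/scene0.png

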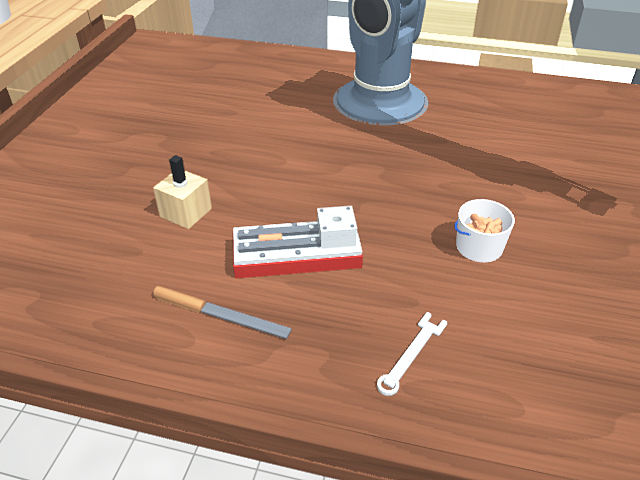

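Top view: stand with punch at right (~505,280), fixture in the centre with the hole at (316,256), blank at (382,234), and the open mouth end at right (~418,222). The networks' hole/stop/mouth results are just the fixture centre. I'll fit poses from depth.

```bash
python3 - <<'E'
from h import *
P=np.load('topP.npy');im=cv2.imread('pics/top0.png')
c=cams.calibration('top')
def rect(m,name,z):
    n,l,st,_=cv2.connectedComponentsWithStats(m.astype(np.uint8)); k=1+np.argmax(st[1:,4]); q=P[l==k][:,:2].astype(np.float32)
    r=cv2.minAreaRect(q*1000); print(name,np.round(r[0],1),np.round(r[1],1),round(r[2],1),len(q),'z',np.median(P[l==k][:,2]))
x,y,z=P[...,0],P[...,1],P[...,2]
F=(abs(x-.57)<.12)&(abs(y+.04)<.14)
rect(F&(z>.02),'fixture',0)
rect(F&(z>.07),'housing',0)
S=(abs(x-.52)<.06)&(abs(y+.28)<.08)
rect(S&(z>.06)&(z<.075),'stand',0)
rect(S&(z>.08),'pin',0); q=P[S&(z>.115)];print('pintop',q.mean(0),q.min(0),q.max(0))
# colour blobs on fixture
hsv=cv2.cvtColor(im,cv2.COLOR_BGR2HSV)
b=F&(hsv[...,1]>110)&(hsv[...,0]<18)&(hsv[...,2]>150)&(z>.04)
print('blank',b.sum()); v,u=np.nonzero(b); print(u.mean(),v.mean(),onz(c,(u.mean(),v.mean()),.052)); rect(b,'blank',0)
sub=np.zeros_like(F);sub[245:268,305:330]=1
v,u=np.nonzero(sub&(hsv[...,2]<90)); print('hole',len(u),u.mean(),v.mean(),onz(c,(u.mean(),v.mean()),.08))
P=np.load('sceneP.npy');x,y,z=P[...,0],P[...,1],P[...,2]
F=(abs(x-.57)<.12)&(abs(y+.04)<.14);S=(abs(x-.52)<.07)&(abs(y+.28)<.08)
rect(F&(z>.07),'housing',0);rect(F&(z>.03),'fix',0);rect(S&(z>.06)&(z<.075),'stand',0);q=P[S&(z>.085)];print('pin',q.mean(0),q.max(0))
cv2.imwrite('pics/c.png',cv2.resize(im[180:320,270:550],None,fx=2.85,fy=2.85,interpolation=cv2.INTER_CUBIC))
E
```

```text
fixture [558.9 -54.8] [133.4 219.5] 20.8 6965 z 0.04496729266167335
housing [527.3   7.7] [119.   60.1] 20.5 1351 z 0.08073551684919897
stand [ 516.4 -286.7] [71.7 71.8] 73.0 1609 z 0.07068794682258431
pin [ 515.8 -286.9] [20.2 18.8] 71.4 249 z 0.12408034971161817
pintop [ 0.5158573  -0.28553481  0.12527112] [ 0.50630718 -0.29766758  0.11515651] [ 0.52650185 -0.27466786  0.12999995]
blank 185
374.227027027027 236.12432432432433 [ 0.59020419 -0.07689587  0.052     ]
blank [542.5 -45.7] [ 28.2 172.4] 50.3 175 z 0.053556544096151196
hole 66 316.25757575757575 256.0 [0.55445893 0.01812297 0.08      ]
housing [557.6  16.9] [64.7 60.4] 21.4 936 z 0.07818284044466803
fix [582.2 -48.5] [ 92.9 216.4] 20.4 5065 z 0.04689404218732473
stand [ 519.9 -287. ] [72.3 74.6] 74.2 888 z 0.06823767056782479
pin [ 0.52295126 -0.28474374  0.10892888] [ 0.53060588 -0.27532648  0.12752173]
```

View pics/c.png

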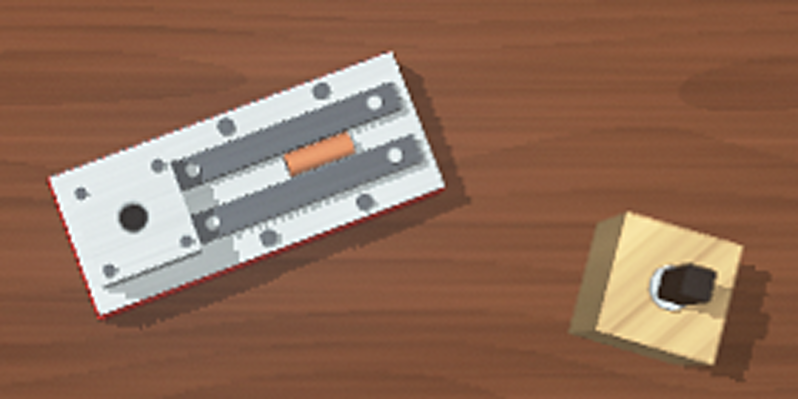

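Request:
jog_arm:
  moves:
    - [8.7,-3,-2.7,0,0]
    - [8.7,-3,-2.7,0,0]
    - [8.7,-3,-2.7,0,0]
    - [8.7,-3,-2.7,0,0]
    - [8.7,-3,-2.7,0,0]
    - [8.7,-3,-2.7,0,0]
    - [8.7,-3,-2.7,0,0]
    - [8.7,-3,-2.7,0,0]
    - [8.7,-3,-2.7,0,0]
    - [8.7,-3,-2.7,0,0]
    - [8.7,-3,-2.7,0,0]
    - [8.7,-3,-2.7,0,0]

```text
time: 2.1
eef_pos: [0.4801, 0.1486, 0.24]
tool_rot: [[-0.892, 0.452, 0.001], [0.452, 0.892, 0.001], [-0.0, 0.001, -1.0]]
force: [0.8, -0.1, -0.5]
width: 0.087
```

Request:
jog_arm:
  moves:
    - [8.7,-2.6,-2.9,0,0]
    - [8.7,-2.6,-2.9,0,0]
    - [8.7,-2.6,-2.9,0,0]
    - [8.7,-2.6,-2.9,0,0]
    - [8.7,-2.6,-2.9,0,0]
    - [8.7,0,0,0,-4.5]
    - [8.7,0,0,0,-4.5]
    - [8.7,0,0,0,0]

```text
time: 2.77
eef_pos: [0.5303, -0.0385, 0.2396]
tool_rot: [[-0.952, 0.307, 0.0], [0.307, 0.952, 0.0], [-0.0, 0.0, -1.0]]
force: [-0.0, -0.2, -0.7]
width: 0.0868
```

```bash
python3 - <<'E'
from h import *
c,im,d=shot('wrist','w1.png'); P=cloud(c,d); np.save('w1P.npy',P); np.save('w1c.npy',c,allow_pickle=True)
print(arm.get_state()['eef_pos'],ray(c,(320,240)))
for t in ['pin','stand','blank','hole']:
    for r in cams.recognise('wrist',t)[:2]:
        p=r['position'];print(t,round(r['conf'],2),np.round(p),np.round(P[int(p[1]),int(p[0])],3))
E
```

```text
[ 0.53021329 -0.0377498   0.23956574] (array([ 0.46676963, -0.01787439,  0.38481392]), array([ 0.24120051, -0.07080331, -0.9679136 ]), array([0.00665322, 0.00180556]))
pin 0.16 [107. 256.] [ 0.494 -0.249  0.07 ]
stand 0.72 [342. 247.] [ 0.567 -0.024  0.04 ]
stand 0.57 [107. 254.] [ 0.492 -0.251  0.067]
blank 0.73 [300. 286.] [ 0.591 -0.078  0.052]
blank 0.54 [346. 246.] [ 0.568 -0.019  0.039]
hole 0.62 [343. 247.] [ 0.567 -0.023  0.04 ]
```

View pics/w1.png

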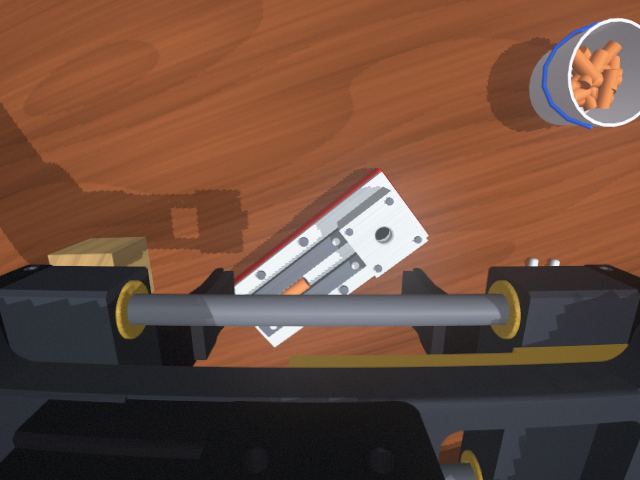

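Request:
jog_arm:
  moves:
    - [8.7,-0.9,-3.4,0,0]
    - [8.7,-0.9,-3.4,0,0]
    - [8.7,-0.9,-3.4,0,0]
    - [8.7,-0.9,-3.4,0,0]
    - [8.7,-0.9,-3.4,0,0]
    - [8.7,-0.9,-3.4,0,0]
    - [8.7,-1.0,-3.6,0,0]
    - [8.7,0,0,2,0]
    - [8.7,0,0,2,0]
    - [8.7,0,0,0,0]

```text
time: 3.85
eef_pos: [0.5154, -0.2846, 0.1959]
tool_rot: [[-0.951, 0.308, -0.007], [0.308, 0.951, 0.003], [0.007, 0.001, -1.0]]
force: [-0.2, 0.8, 0.1]
width: 0.0871
```

```bash
python3 - <<'E'
from h import *
c=np.load('w1c.npy',allow_pickle=True).item(); P=np.load('w1P.npy')
print('hole',onz(c,(383.5,234.5),.08))
for p in [(380,170)]: print('corner',onz(c,p,.04))
z=P[...,2];m=(z>.076)&(z<.084);m[:160]=0;m[262:]=0;m[:,:330]=0;m[:,440:]=0
q=P[m];r=cv2.minAreaRect((q[:,:2]*1000).astype(np.float32));print('cover',r,np.median(q[:,2]))
c,im,d=shot('wrist','w2.png');P=cloud(c,d)
m=(P[...,2]>.06)&(P[...,2]<.14)&(abs(P[...,0]-.52)<.06)&(abs(P[...,1]+.286)<.06)
print('wristpts',m.sum())
c,im,d=shot('scene','s2.png');P=cloud(c,d)
cv2.imwrite('pics/s2c.png',cv2.resize(im[60:260,90:330,::-1],None,fx=3,fy=3))
E
```

```text
hole [0.55592033 0.01804319 0.08      ]
corner [0.50167691 0.03701944 0.04      ]
cover ((556.7517700195312, 17.587825775146484), (61.19210433959961, 60.45480728149414), 20.779197692871094) 0.08007871458992591
wristpts 6923
```

View pics/s2c.png

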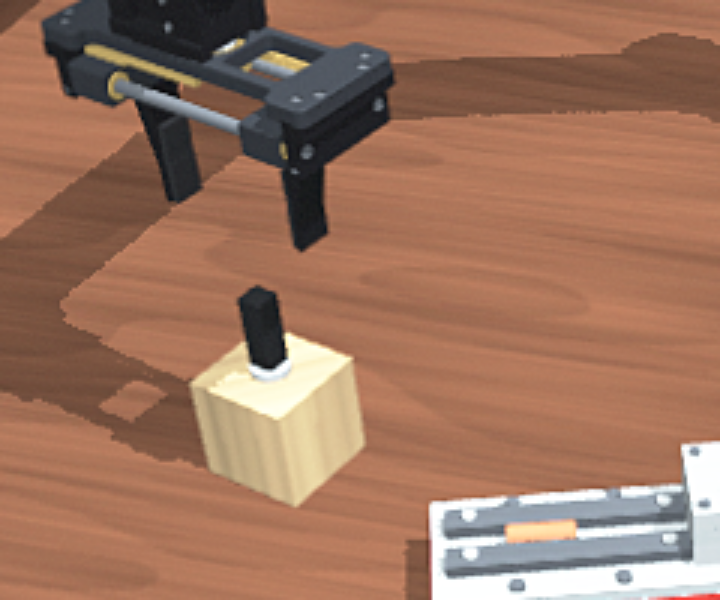

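The gripper is centred and aligned over the punch; the hole estimates agree within 2 mm. Descend and grip.

Request:
jog_arm:
  moves:
    - [8.7,-0.2,0,3,0]
    - [8.7,0,0,3,0]
    - [8.7,0,0,2,0]
    - [8.7,0,0,1,0]
    - [8.7,0,0,0,0]
    - [0.5,0,0,0,0]
    - [0.5,0,0,0,0]
    - [0.5,0,0,0,0]
    - [0.5,0,0,0,0]
    - [0.5,0,0,0,0]
    - [0.5,0,0,0,0]
    - [0.5,0,0,0,0]

```text
time: 4.95
eef_pos: [0.5195, -0.2863, 0.1098]
tool_rot: [[-0.952, 0.307, 0.0], [0.307, 0.952, -0.0], [-0.0, 0.0, -1.0]]
force: [-0.1, -0.2, 0.2]
width: 0.0485
```

Request:
jog_arm:
  moves:
    - [0.5,0,0,0.4,0]
    - [0.5,0,0,0,0]
    - [0.5,0,0,0,0]
    - [0.5,0,0,0,0]
    - [0.5,0,0,0,0]
    - [0.5,0,0,0,0]
    - [0.5,0,0,0,0]
    - [0.5,0,0,0,0]
    - [0.5,0,0,-0.5,0]
    - [0.5,0,0,-1,0]

```text
time: 5.78
eef_pos: [0.5186, -0.2857, 0.1199]
tool_rot: [[-0.952, 0.307, -0.003], [0.307, 0.952, 0.001], [0.003, 0.0, -1.0]]
force: [1.0, -0.5, -1.7]
width: 0.018
```

Request:
jog_arm:
  moves:
    - [0.5,0,0,-2,0]
    - [0.5,0,0,-2,0]
    - [0.5,0,0,-2,0]
    - [0.5,0,0,-2,0]
    - [0.5,0,0,-2,0]
    - [0.5,0,0,-1,0]
    - [0.5,0,0,0,0]
    - [0.5,0,0,0,0]

```text
time: 6.45
eef_pos: [0.5194, -0.2862, 0.2308]
tool_rot: [[-0.952, 0.307, 0.001], [0.307, 0.952, 0.0], [-0.001, 0.0, -1.0]]
force: [-0.4, 0.5, -1.6]
width: 0.0174
```

```bash
python3 - <<'E'
from h import *
s=arm.get_state();print(s['eef_pos'],s['force'])
for n in ['scene','top']:
    c,im,d=shot(n,n+'3.png');P=cloud(c,d)
    for r in cams.recognise(n,'pin')[:2]: print(n,r)
    if n=='scene': 
        o=np.array(s['eef_pos']); uv,_=cv2.projectPoints(np.array([o-[0,0,.1]]),cv2.Rodrigues(np.array(c['R']))[0],np.array(c['t']),np.array([[c['fx'],0,c['cx']],[0,c['fy'],c['cy']],[0,0,1]]),np.array(c['D']))
        u,v=uv[0,0].astype(int);print(u,v,v-85,u-60)
        cv2.imwrite('pics/s3c.png',cv2.resize(im[max(0,v-85):v+35,u-80:u+80,::-1],None,fx=5,fy=5,interpolation=cv2.INTER_CUBIC)); np.save('s3P.npy',P)
E
```

```text
[ 0.5193701  -0.28617388  0.23082626] [-0.42561225  0.53824588 -1.63146939]
scene {'position': [166.0, 122.4], 'conf': 0.8}
175 155 70 115
top {'position': [355.4, 244.6], 'conf': 0.45}
top {'position': [227.7, 156.8], 'conf': 0.42}
```

View pics/s3c.png

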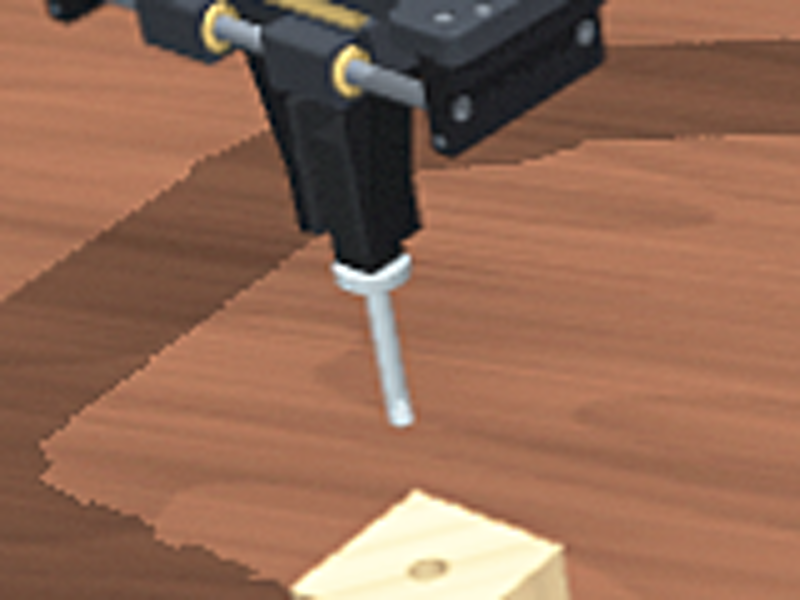

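```bash
python3 - <<'E'
from h import *
s=arm.get_state();e=np.array(s['eef_pos'])
c=cams.calibration('scene')
print('tip',onz(c,(175.2,154.0),.135)-e,'standhole',onz(c,(181,183.8),.07))
P=np.load('s3P.npy'); w=P[60:160,150:200].reshape(-1,3)
w=w[(np.hypot(w[:,0]-e[0],w[:,1]-e[1])<.02)]
for a,b in [(.13,.145),(.145,.16),(.16,.18),(.18,.19),(.19,.2)]:
    q=w[(w[:,2]>a)&(w[:,2]<b)]; print(a,len(q),(q.mean(0)-e).round(4) if len(q) else '')
t=cams.calibration('top');a=np.radians(20.7);H=np.array([.5562,.0178]);yf=np.array([-np.sin(a),np.cos(a)]);xf=np.array([np.cos(a),np.sin(a)])
print('yf',yf,'xf',xf,'mouth',H-.17*yf,'stop',H-.03*yf)
for px in [(382.3,233.7),(371.1,237.5),(393.6,229.8)]:
    p=onz(t,px,.051)[:2]-H;print('blank in fix',p@xf,p@yf+.07)
for n,px in [('rails mouth upper',(409.5,214.5)),('lower',(417.5,233))]:
    p=onz(t,px,.05)[:2]-H;print(n,p@xf,p@yf+.07)
T=np.array(s['tool_rot']);print('fix yf in tool',T[:2,:2].T@yf)
p0=H-.170*yf; print(T[:2,:2].T@(H-.11*yf-e[:2]))
E
```

```text
tip [ 0.00128933  0.0004591  -0.09406477] standhole [ 0.52119582 -0.28454774  0.07      ]
0.13 23 [ 0.0025  0.0014 -0.0893]
0.145 31 [ 0.0027  0.0014 -0.0768]
0.16 48 [ 0.0025  0.0016 -0.0597]
0.18 21 [ 0.0029  0.0018 -0.0449]
0.19 48 [ 0.0071  0.0045 -0.0319]
yf [-0.35347484  0.93544403] xf [0.93544403 0.35347484] mouth [ 0.61629072 -0.14122549] stop [ 0.56680425 -0.01026332]
blank in fix -0.0024951482404482746 -0.04469425728335265
blank in fix -0.0018992302823949599 -0.025046252409850978
blank in fix -0.002999534084822132 -0.06461136002489618
rails mouth upper 0.011714059452615918 -0.09898125523787962
lower -0.021843987284759454 -0.10005855483952078
fix yf in tool [0.62328287 0.78199414]
[-0.0111314   0.21446077]
```

Request:
jog_arm:
  moves:
    - [0.5,-0.6,3.1,0,0]
    - [0.5,-0.6,3.1,0,0]
    - [0.5,-0.6,3.1,0,0]
    - [0.5,-0.6,3.1,0,0]
    - [0.5,-0.6,3.1,0,0]
    - [0.5,-0.7,2.6,0,0]
    - [0.5,0,0,3,0]
    - [0.5,0,0,3,0]
    - [0.5,0,0,1,0]
    - [0.5,0,0,0,0]
    - [0.5,0,0,0,0]

```text
time: 7.57
eef_pos: [0.6099, -0.1259, 0.1603]
tool_rot: [[-0.952, 0.308, -0.001], [0.308, 0.952, -0.0], [0.001, -0.001, -1.0]]
force: [-0.4, -0.2, -0.6]
width: 0.018
```

```bash
python3 - <<'E'
from h import *
s=arm.get_state();e=np.array(s['eef_pos']);print(e,s['time'])
c,im,d=shot('scene','s4.png');np.save('s4P.npy',cloud(c,d))
K=np.array([[c['fx'],0,c['cx']],[0,c['fy'],c['cy']],[0,0,1]])
a=np.radians(20.7);H=np.array([.5562,.0178]);yf=np.array([-np.sin(a),np.cos(a)]);xf=np.array([np.cos(a),np.sin(a)])
F=lambda x,y,z:[*(H+x*xf+(y-.07)*yf),z]
pts=[e-[0,0,.096],F(0,-.1,.04),F(0,.04,.05),F(0,.07,.08),F(.008,-.1,.05),F(-.008,-.1,.05),F(.008,.04,.05),F(-.008,.04,.05)]
uv,_=cv2.projectPoints(np.array(pts),cv2.Rodrigues(np.array(c['R']))[0],np.array(c['t']),K,np.array(c['D']))
uv=uv[:,0];print(uv.round(1))
u0,v0=225,165
I=cv2.resize(im[v0:v0+115,u0:u0+150,::-1],None,fx=5,fy=5,interpolation=cv2.INTER_CUBIC)
for p in uv: cv2.circle(I,tuple(((p-[u0,v0]+.5)*5).astype(int)),3,(0,255,0),1)
cv2.imwrite('pics/s4c.png',I)
E
```

```text
[ 0.60993344 -0.12590674  0.16027745] 7.5667
[[246.8 231. ]
 [238.3 242.6]
 [319.3 231.9]
 [336.8 217.3]
 [237.8 241.4]
 [237.7 235.1]
 [319.8 235. ]
 [318.8 228.9]]
```

View pics/s4c.png

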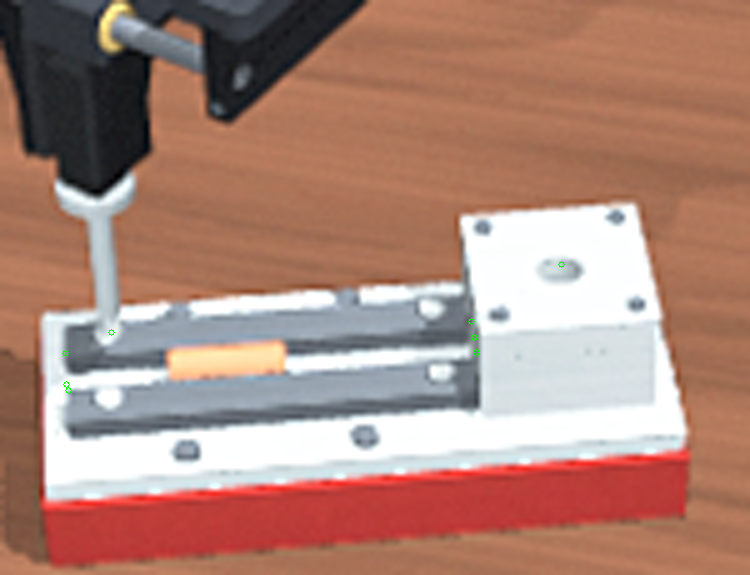

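The tip is above the channel behind the blank (tip ≈ crop (108,340), blank (168–285,360)). Projected channel marks agree within about 1 px. Lowering the tip into the channel.

Request:
jog_arm:
  moves:
    - [0.5,-0.05,0,0.6,0]
    - [0.5,0,0,0.5,0]
    - [0.5,0,0,0.4,0]
    - [0.5,0,0,0.4,0]
    - [0.5,0,0,0,0]

```text
time: 8.03
eef_pos: [0.6101, -0.1253, 0.1407]
tool_rot: [[-0.952, 0.307, -0.001], [0.307, 0.952, 0.0], [0.001, -0.0, -1.0]]
force: [0.5, -0.2, -1.2]
width: 0.0178
```

```bash
python3 - <<'E'
from h import *
s=arm.get_state();e=np.array(s['eef_pos']);print(e,s['time'],s['force'])
c,im,d=shot('scene','s5.png')
u0,v0=225,165
cv2.imwrite('pics/s5c.png',cv2.resize(im[v0:v0+115,u0:u0+150,::-1],None,fx=5,fy=5,interpolation=cv2.INTER_CUBIC))
E
```

```text
[ 0.61005376 -0.12533402  0.1407    ] 8.0333 [ 0.46549335 -0.15153443 -1.22162165]
```

View pics/s5c.png

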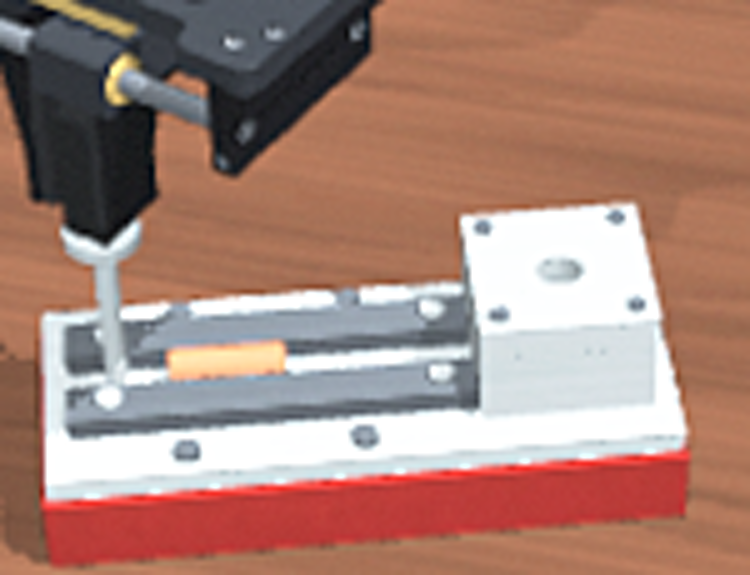

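Request:
jog_arm:
  moves:
    - [0.5,0.062,0.079,0,0]
    - [0.5,0.124,0.157,0,0]
    - [0.5,0.186,0.235,0,0]
    - [0.5,0.186,0.235,0,0]
    - [0.5,0.186,0.235,0,0]
    - [0.5,0.186,0.235,0,0]
    - [0.5,0.186,0.235,0,0]
    - [0.5,0.186,0.235,0,0]
    - [0.5,0.186,0.235,0,0]
    - [0.5,0.186,0.235,0,0]
    - [0.5,0.186,0.235,0,0]
    - [0.5,0.124,0.157,0,0]

```text
time: 9.08
eef_pos: [0.5993, -0.0951, 0.1415]
tool_rot: [[-0.952, 0.306, -0.0], [0.306, 0.952, 0.0], [0.0, 0.0, -1.0]]
force: [0.9, -0.3, -2.0]
width: 0.0179
```

Request:
jog_arm:
  moves:
    - [0.5,0.124,0.157,0,0]
    - [0.5,0.186,0.235,0,0]
    - [0.5,0.186,0.235,0,0]
    - [0.5,0.186,0.235,0,0]
    - [0.5,0.186,0.235,0,0]
    - [0.5,0.186,0.235,0,0]
    - [0.5,0.186,0.235,0,0]
    - [0.5,0.186,0.235,0,0]
    - [0.5,0.186,0.235,0,0]
    - [0.5,0.186,0.235,0,0]
    - [0.5,0.186,0.235,0,0]
    - [0.5,0.124,0.157,0,0]

```text
time: 10.08
eef_pos: [0.5873, -0.0632, 0.1415]
tool_rot: [[-0.952, 0.306, -0.0], [0.306, 0.952, 0.0], [0.0, 0.0, -1.0]]
force: [0.7, 0.9, -1.4]
width: 0.0175
```

Request:
jog_arm:
  moves:
    - [0.5,0.093,0.118,0,0]
    - [0.5,0.093,0.118,0,0]
    - [0.5,0.093,0.118,0,0]
    - [0.5,0.093,0.118,0,0]
    - [0.5,0.093,0.118,0,0]
    - [0.5,0.093,0.118,0,0]
    - [0.5,0.093,0.118,0,0]
    - [0.5,0.062,0.079,0,0]
    - [0.5,0.062,0.079,0,0]
    - [0.5,0,0,0,0]

```text
time: 10.92
eef_pos: [0.5832, -0.0519, 0.1415]
tool_rot: [[-0.952, 0.306, 0.0], [0.306, 0.952, -0.0], [-0.0, -0.0, -1.0]]
force: [-0.1, -0.9, -1.2]
width: 0.0177
```

Request:
jog_arm:
  moves:
    - [0.5,0.031,0.039,0,0]
    - [0.5,0.031,0.039,0,0]
    - [0.5,0.031,0.039,0,0]
    - [0.5,0.031,0.039,0,0]
    - [0.5,0,0,0,0]
    - [0.5,0,0,0,0]

```text
time: 11.42
eef_pos: [0.5829, -0.051, 0.1418]
tool_rot: [[-0.952, 0.307, 0.001], [0.307, 0.952, -0.001], [-0.002, -0.001, -1.0]]
force: [2.6, -4.0, -1.0]
width: 0.0176
```

Request:
jog_arm:
  moves:
    - [0.5,0.031,0.039,0,0]
    - [0.5,0.031,0.039,0,0]
    - [0.5,0,0,0,0]
    - [0.5,0,0,0,0]
    - [0.5,0,0,0,0]

```text
time: 11.83
eef_pos: [0.5828, -0.0506, 0.1419]
tool_rot: [[-0.952, 0.307, 0.002], [0.307, 0.952, -0.002], [-0.002, -0.001, -1.0]]
force: [1.9, -5.4, -1.8]
width: 0.0178
```

```bash
python3 - <<'E'
from h import *
s=arm.get_state();e=np.array(s['eef_pos']);print(e,s['time'],s['force'])
c,im,d=shot('scene','s6.png')
u0,v0=225,165
cv2.imwrite('pics/s6c.png',cv2.resize(im[v0:v0+115,u0:u0+150,::-1],None,fx=5,fy=5,interpolation=cv2.INTER_CUBIC))
E
```

```text
[ 0.58277262 -0.05061375  0.14185803] 11.8333 [ 1.86380387 -5.40182225 -1.77420779]
```

View pics/s6c.png

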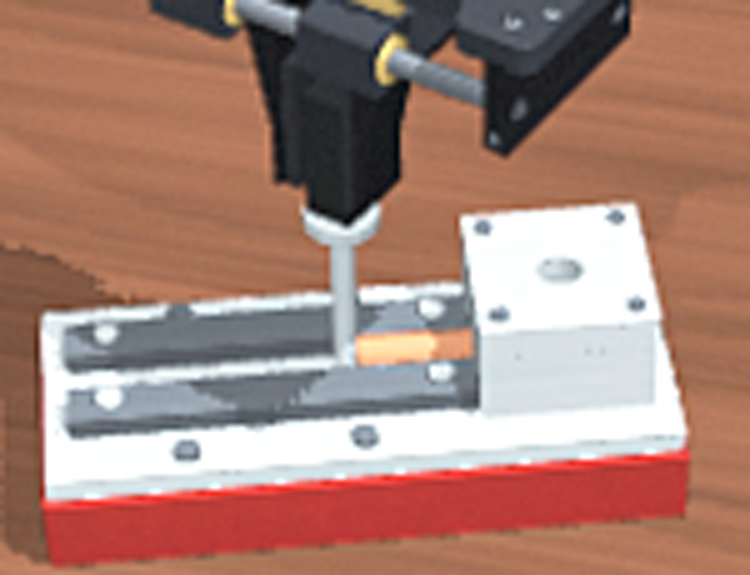

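The blank spans from the punch to the housing face (355–475, 350), so it is home with about 5 N of reaction. Backing off, then lifting.

Request:
jog_arm:
  moves:
    - [0.5,-0.1,-0.13,0,0]
    - [0.5,-0.2,-0.25,0,0]
    - [0.5,-0.2,-0.25,0,0]
    - [0.5,-0.2,-0.25,0,0]
    - [0.5,0,0,-1,0]
    - [0.5,0,0,-2,0]
    - [0.5,0,0,-2,0]
    - [0.5,0,0,-1,0]
    - [0.5,0,0,0,0]
    - [0.5,0,0,0,0]

```text
time: 12.72
eef_pos: [0.5861, -0.0593, 0.2019]
tool_rot: [[-0.952, 0.306, 0.001], [0.306, 0.952, 0.001], [-0.0, 0.001, -1.0]]
force: [-0.7, -0.1, -1.6]
width: 0.0176
```

Request:
jog_arm:
  moves:
    - [0.5,1.0,1.25,0,0]
    - [0.5,1.3,1.62,0,0]
    - [0.5,1.3,1.62,0,0]
    - [0.5,1.1,1.38,0,0]
    - [0.5,0.5,0.6,0,0]
    - [0.5,0,0,1,0]
    - [0.5,0,0,0,0]
    - [0.5,0,0,0,0]

```text
time: 13.38
eef_pos: [0.5559, 0.0163, 0.1902]
tool_rot: [[-0.951, 0.308, -0.002], [0.308, 0.951, -0.001], [0.002, -0.002, -1.0]]
force: [0.0, -1.0, -0.4]
width: 0.0178
```

```bash
python3 - <<'E'
from h import *
s=arm.get_state();e=np.array(s['eef_pos']);print(e,s['time'],s['force'])
c,im,d=shot('scene','s7.png');P=cloud(c,d)
K=np.array([[c['fx'],0,c['cx']],[0,c['fy'],c['cy']],[0,0,1]])
uv,_=cv2.projectPoints(np.array([e-[0,0,.095]]),cv2.Rodrigues(np.array(c['R']))[0],np.array(c['t']),K,np.array(c['D']));print('tip pred',uv)
for a,b in [(.09,.1),(.1,.12),(.12,.14),(.14,.15)]:
    q=P[(np.hypot(P[...,0]-e[0],P[...,1]-e[1])<.01)&(P[...,2]>a)&(P[...,2]<b)];print(a,len(q),(q.mean(0)-e).round(4) if len(q) else '')
u0,v0=290,145
A=cv2.resize(im[v0:v0+100,u0:u0+80,::-1],None,fx=6,fy=6,interpolation=cv2.INTER_CUBIC)
print('hole scene',onz(c,(225+560/5-.5,165+270/5-.5),.08))
c,im,d=shot('top','t7.png')
B=cv2.resize(im[220:295,275:335,::-1],None,fx=5,fy=5,interpolation=cv2.INTER_CUBIC)
B=cv2.copyMakeBorder(B,0,A.shape[0]-B.shape[0],0,0,cv2.BORDER_CONSTANT)
cv2.imwrite('pics/s7c.png',np.hstack([A,B]))
E
```

```text
[0.55588765 0.01633009 0.19024963] 13.3833 [ 0.02008132 -0.95454941 -0.3847296 ]
tip pred [[[336.16126267 210.15844044]]]
0.09 13 [ 0.0017 -0.0002 -0.0938]
0.1 48 [ 0.0024  0.0001 -0.08  ]
0.12 48 [ 0.0023 -0.0002 -0.06  ]
0.14 16 [ 0.003  -0.0004 -0.0463]
hole scene [0.55929029 0.01793413 0.08      ]
```

View pics/s7c.png

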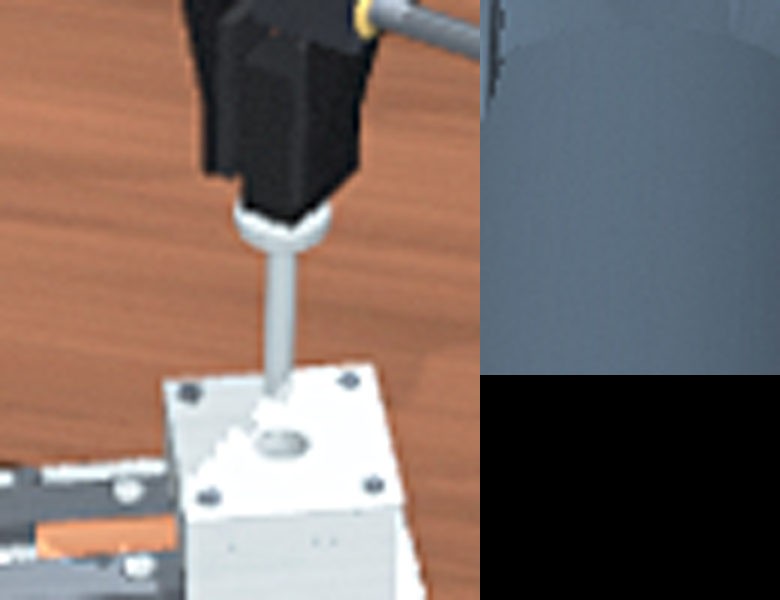

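Request:
jog_arm:
  moves:
    - [0.5,-0.1,0.23,0,0]
    - [0.5,0,0,0,0]
    - [0.5,0,0,0.6,0]
    - [0.5,0,0,0.4,0]
    - [0.5,0,0,0.3,0]
    - [0.5,0,0,0.3,0]
    - [0.5,0,0,0.3,0]
    - [0.5,0,0,0.3,0]
    - [0.5,0,0,0,0]
    - [0.5,0,0,0,0]

```text
time: 14.32
eef_pos: [0.558, 0.0198, 0.1693]
tool_rot: [[-0.952, 0.307, -0.0], [0.307, 0.952, 0.0], [0.0, -0.0, -1.0]]
force: [0.5, -0.0, -0.2]
width: 0.0178
```

Request:
jog_arm:
  moves:
    - [0.5,0,-0.1,0.3,0]
    - [0.5,0,0,0.3,0]
    - [0.5,0,0,0.3,0]
    - [0.5,0,0,0.3,0]
    - [0.5,0,0,0.3,0]
    - [0.5,0,0,0.2,0]
    - [0.5,0,0,0.2,0]
    - [0.5,0,0,0.2,0]
    - [0.5,0,0,0.2,0]
    - [0.5,0,0,0.2,0]
    - [0.5,0,0,0,0]
    - [0.5,0,0,0,0]

```text
time: 15.32
eef_pos: [0.5579, 0.0188, 0.1448]
tool_rot: [[-0.952, 0.307, 0.0], [0.307, 0.952, 0.0], [-0.0, 0.0, -1.0]]
force: [-0.2, -0.3, 3.7]
width: 0.0178
```

Request:
jog_arm:
  moves:
    - [0.5,0,0,0.1,0]
    - [0.5,0,0,0.1,0]
    - [0.5,0,0,0.1,0]
    - [0.5,0,0,0.1,0]
    - [0.5,0,0,0,0]
    - [0.5,0,0,0,0]
    - [0.5,0,0,0,0]

```text
time: 15.9
eef_pos: [0.5597, 0.0182, 0.1436]
tool_rot: [[-0.952, 0.307, 0.005], [0.307, 0.952, 0.0], [-0.004, 0.002, -1.0]]
force: [-3.1, -0.8, 17.7]
width: 0.0175
```

Request:
jog_arm:
  moves:
    - [0.5,0,0,-0.1,0]
    - [0.5,0,0,0,0]
    - [0.5,0,0,0,0]
    - [0.5,0,0,0,0]
    - [0.5,0,0,0,0]
    - [0.5,0,0,0,0]

```text
time: 16.4
eef_pos: [0.5595, 0.0182, 0.1438]
tool_rot: [[-0.952, 0.307, 0.004], [0.307, 0.952, 0.0], [-0.004, 0.001, -1.0]]
force: [-2.7, -0.4, 12.3]
width: 0.0179
```

```bash
python3 - <<'E'
from h import *
s=arm.get_state();print(s['eef_pos'],s['time'],s['force'],s['width'])
c,im,d=shot('scene','s8.png')
cv2.imwrite('pics/s8c.png',cv2.resize(im[140:280,215:375,::-1],None,fx=4,fy=4,interpolation=cv2.INTER_CUBIC))
E
```

```text
[0.55948123 0.01820553 0.14380412] 16.4 [-2.73373908 -0.36939474 12.27943684] 0.01791015122798136
```

View pics/s8c.png

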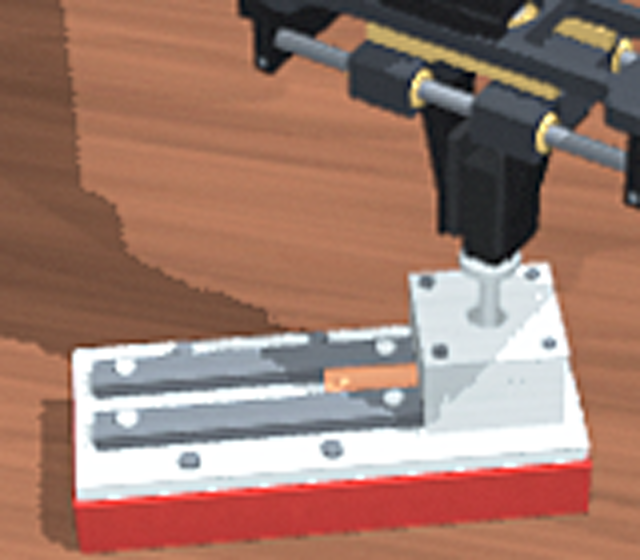

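The punch is through the hole (488,318) with the button bottomed at about 12 N, and the blank is still against the housing (325–418,378). Signing off.

```bash
python3 -c "
from h import *
print(ticket.sign_off()); s=arm.get_state(); print(s['time'],s['eef_pos'],s['force'],s['width'])"
```

```text
the job is handed in; nothing more can be done
None
the job is handed in; nothing more can be done
```

The job is done and handed in at about 16.5 s; sign-off reports no verdict.

- **Steps:** I took the punch out of the stand and slid the blank home at no more than about 4 cm/s commanded. I then put the tip through the hole and held the button down with the punch still gripped.
- **Last checks:** The last reading before hand-in gave a grip width of 17.9 mm and about 12 N upward on the tool. When I pressed harder, the force rose steeply to 17.7 N, so the button appears to be fully down. The tip height worked out to about 48 mm, against 49 mm expected for a fully pressed button. The last scene picture showed the punch through the hole and the blank against the stop.
- **Disagreements:** The hole position differed by about 3–5 mm between cameras, and I aimed between the estimates. While pressing, the tool drifted about 2 mm sideways with about 3 N of side force, which suggests the shank may be leaning slightly on the button or the rim. That is within the 10 mm allowed.
- **Not measured:** I did not measure the blank's speed or the tub, file and wrench at the end. The arm passed well above them and never came near them at working height.

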